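# Tip the short game case out of the rack and stand it in the tray

### The arm

A 6-joint arm with a two-finger parallel gripper is mounted at the origin on the work surface. World frame = base frame: x ahead of the robot, y to its left, z up, the work surface at z = 0. Lengths are in m, angles in rad, forces in N, time in s.
With the tool pointing down it reaches from about 0.3 to 0.875 m from the base axis. Payload 6.4 kg.
Tool frame: the origin (TCP) lies on the centre line of the jaws, within the pads' length; the fingertips stand 25 mm ahead of it and the grasp point (between the pads) lies 6 mm ahead of it (ctrl.tip_reach is the distance from the TCP to the fingertips, in m); z points along the fingers, y is the line along which they close (so a half turn about z gives the same grasp; the last joint's range is limited). The gripper opens to 85 mm and grips with 20 to 120 N. Pads are 22 mm wide; open, the fingers measure 114 mm over their backs; the gripper's body (76 mm by 85 mm) begins 54 mm behind the grasp point. The pads swing forward as they close: fully open they stand 13 mm farther back than shut.
Start: joints at [1.064, 0.181, 1.607, -0, 1.354, -0.206], TCP at [0.17, 0.549, 0.256] pointing down, gripper open.
Joint ranges: [-2.99, 2.99], [-0.89, 2.07], [0.3, 2.58], [-1.14, 4.28], [0, 2.63], [-3.12, 3.12]. Speed limits (rad/s): [2.57, 2.57, 3.01, 3.14, 3.14, 3.14].

### API

Orientations are given as a unit quaternion [w, x, y, z].
In Python, from bench import ctrl gives the robot as it stands.
- The arm moves only by the tool servo_tool, never from a script. Its argument "motion" is a list that holds one entry, the list of rows, each a list of 5 numbers: the shift along the tool's x, y, z in cm, then the turn about the tool's z in degrees, then the closure, from -1 (fully open) to 1 (shut). In form: [[[dx, dy, dz, twist, claw], ...]]. A call has 1 to 5 rows; each row is the pose to reach, as a shift and turn from the pose commanded when the call began, along the tool's axes at that moment; what a row does not reach only later rows make up. A row lasts 1/10 s, in which the tool goes at most 50 mm and 8.59 degrees, less where a joint would pass 70% of its speed; a pose out of reach is approached as far as the arm can. A call with a gripper value outside its range is refused whole. The fingers move at their own pace and stop on an object; the grip force is fixed at half the most. Time passes only in rows, so rows that repeat a pose let the fingers close. It gives the time, the measured TCP pose, the force, the opening and the grip force at its end, in the units of the state.
- ctrl.get_obs(): the state, without advancing time (a new reading comes with each control period).
- ctrl.camera(name): name is "side" or "top" or "wrist"; returns a dict with "pixels" (400x640x3 uint8, red, green, blue), "depth" (400x640 float32, m along the optical axis (not along the pixel's ray), 0 where there is no reading), "fx", "fy", "cx", "cy" (pixels), "k1" (the pictures are not rectified: a ray, as slopes to the right and down, at radius r is drawn at 1 + k1 r^2 times it, then the intrinsics apply), "R" (3x3) and "t" (3): a world point X has camera coordinates R X + t; the wrist camera has in their place "hand_eye" (4x4, takes a point from camera to tool coordinates, whose origin is the TCP and whose axes are the flange's). Camera axes: x right, y down, z forward; pixel columns grow to the right and rows downward; lengths in m; the calibration is good to about 2 mm. A picture is of the moment at which its call begins: read the wrist's pose just before it.
- ctrl.hand_in(): hands the job in; it is judged then, once.
The state is a dict: "time_s": time; "q": joint angles; "dq": joint speeds; "joint_efforts": joint torques, N m; "eef_pos": TCP position; "eef_rot": TCP orientation; "wrist_force": force on the tool from outside, world axes, zero at the start; "torque": the same for the moment, N m; "opening": opening from 0.0 (shut) to 1.0 (fully open); "grasp_force": force on a finger pad.
Only numpy, scipy, OpenCV 4.12 (cv2) and the standard library are available. Lean on these libraries where they do the work, as an engineer would, in place of code of your own. Each camera call takes 0.05 s, during which the arm holds its last target. There are 200 camera calls.

### The job

Take out the short game case that stands tightly in a row with two tall ones in the steel browser rack: tip it forward by its top edge until it leans on the rack's sloping front plate, then grip it and lift it out. Stand it upright on the floor of the small steel tray, and leave the two tall cases standing where they are.

Things in the scene. Friction and masses are not known exactly. Their poses are not given: they have to be found in the camera images.
- short_case: To take: white plastic, 100 (x) x 32 (y) x 150 mm (z), 0.2 kg, the only short one of a row of three (its place varies). Origin: centre of its TOP; z up, x to the rack's rear, spine to -x. Its lower front edge stands in the V of the rack (see tall cases). Pulled forward by the rear of its top it turns about that edge; past about 34 deg it falls on and rests leaning 42 deg; sooner it falls back.
- tall_case_a: Stays: 100 x 32 x 175 mm, same look, origin and axes; row pitch 33.5 mm, 1.5 mm play. The fixed steel rack holding all three, at their yaw: floor 4 mm thick; in front it ends in a V 52 mm ahead (-x) of the cases' centres, 4 mm above the table, whence a plate slopes up and forward, 40 deg from vertical, 72 mm long. A leaning case's top is clear in front of the tall ones.
- tall_case_b: Stays: the second tall case, the same as the other. The rack's remaining parts: side plates outside the row, to 94 mm above the table, and a lip at the rear edge of its floor, 16 mm above the table and 7 mm behind the cases' rear faces; above the lip the rear is open, with 50 mm or more free behind the row. Nothing stands close above or in front of the rack.
- tray: Fixed open-topped galvanised steel tray for one case, 130 (x) x 62 (y) x 30 mm (z) outside, walls 4 mm, floor 4 mm thick, so 122 x 54 mm inside. Origin: centre of its underside, on the table; z up. The case stands in it with its depth along the tray's x, spine either way.
Not all that is in view belongs to the job. What is shaped like the tall_case_a but red is not meant.

How it is judged:
By the outcome, as a careful person would: the job done as asked, in the order asked, and still so for the second after the job is handed in, with the robot touching nothing.
It also fails if it takes over 61 s, if anything falls off the work surface, if the arm or the gripper's body presses on something with over 40 N, if the wrist force passes 120 N, or if a joint passes its speed limit or range.

## Working session

There is one attempt and no reset: what is moved stays moved. The work goes in short steps, Python scripts to look and compute and a tool call to move; the robot and the scene stay as the last step left them, time stands still between calls to the robot, and variables do not carry over. Pictures are saved under pics/ and viewed, at most 12 in all, crops included, and the job is handed in when it is done.

Besides the shell and the picture viewer there is one more tool, called by a JSON object that holds its "op" and its "data", one argument or row to a line. servo_tool: Moves the arm, as the interface text tells. Its arguments: {"type":"object","properties":{"motion":{"type":"array"}},"required":["motion"]}

```bash
ls; mkdir -p pics; python3 - <<'E'
from bench import ctrl
import cv2,numpy as np
o=ctrl.get_obs();print({k:np.round(v,3) for k,v in o.items()}, ctrl.tip_reach)
for n in("side","top","wrist"):
    c=ctrl.camera(n);cv2.imwrite(f"pics/{n}0.png",c["pixels"][:,:,::-1]);np.savez(f"{n}0.npz",**c)
    print(n,{k:np.round(v,3).tolist() for k,v in c.items() if k not in("pixels","depth")})
    print(c["depth"].min(),c["depth"].max())
E
```

```text
pics
{'time_s': np.float64(0.0), 'q': array([ 1.064,  0.182,  1.608, -0.   ,  1.354, -0.206]), 'dq': array([ 0.001,  0.   ,  0.002, -0.   ,  0.001, -0.001]), 'joint_efforts': array([ 0.0000e+00, -4.4488e+01, -3.5133e+01, -0.0000e+00,  9.0000e-03,
        0.0000e+00]), 'eef_pos': array([0.17 , 0.549, 0.255]), 'eef_rot': array([-0.   ,  0.15 ,  0.989, -0.001]), 'wrist_force': array([-0.094,  0.483, -0.134]), 'torque': array([-0.009,  0.025,  0.017]), 'grasp_force': np.float64(0.0), 'opening': np.float64(1.003)} 0.025
side {'fx': 367.364, 'fy': 367.364, 'cx': 320.532, 'cy': 201.136, 'k1': -0.014, 'R': [[0.968, -0.251, -0.007], [-0.183, -0.687, -0.704], [0.172, 0.682, -0.71]], 't': [-0.609, 0.246, 0.829]}
0.0 3.2490048
top {'fx': 384.359, 'fy': 384.359, 'cx': 315.217, 'cy': 202.97, 'k1': -0.058, 'R': [[-0.087, -0.996, -0.006], [-0.969, 0.086, -0.233], [0.232, -0.015, -0.973]], 't': [0.073, 0.661, 0.751]}
0.0 1.9656038
wrist {'fx': 342.011, 'fy': 342.011, 'cx': 315.174, 'cy': 194.794, 'k1': -0.013, 'hand_eye': [[-0.0, -0.951, -0.309, 0.08], [1.0, 0.0, -0.001, -0.0], [0.001, -0.309, 0.951, -0.119], [0.0, 0.0, 0.0, 1.0]]}
0.0 1.4726162
```

View pics/side0.png

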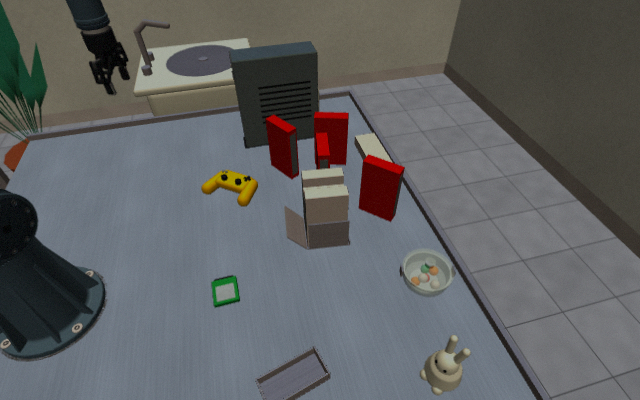

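View pics/top0.png

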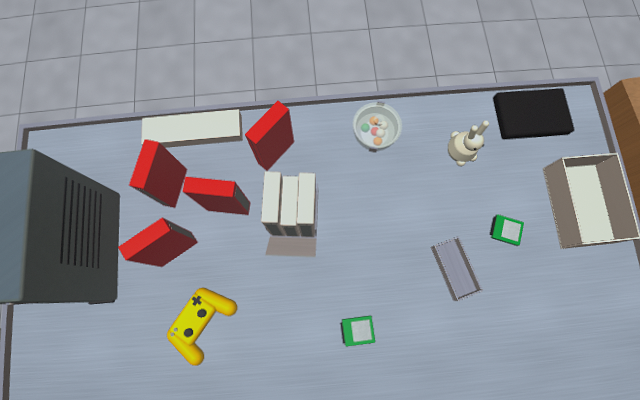

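The top view shows the row of three cases at about cols 262–316, rows 173–237. The middle one (col 290) looks short, and its sloping plate is below it at row 245. The tray is at about (457,268), and the red cases are distractors. Next I'll measure.

```bash
cat > h.py <<'E'
import numpy as np,cv2
from scipy.spatial.transform import Rotation as Ro
def und(c,uv):
    uv=np.asarray(uv,float).reshape(-1,2); d=(uv-[c["cx"],c["cy"]])/[c["fx"],c["fy"]]
    s=d.copy()
    for _ in range(8): s=d/(1+c["k1"]*(s**2).sum(1,keepdims=True))
    return np.c_[s,np.ones(len(s))]
def pose(c,o=None):   # camera->world
    if "R" in c: R=np.array(c["R"]);return R.T,-R.T@np.array(c["t"])
    w,x,y,z=o["eef_rot"];T=Ro.from_quat([x,y,z,w]).as_matrix();H=np.array(c["hand_eye"])
    return T@H[:3,:3],T@H[:3,3]+o["eef_pos"]
def cloud(c,o=None):
    A,p=pose(c,o);v,u=np.mgrid[0:400,0:640]
    P=und(c,np.c_[u.ravel(),v.ravel()])*np.asarray(c["depth"]).reshape(-1,1)
    return (P@A.T+p).reshape(400,640,3)
def onplane(c,uv,z,o=None):
    A,p=pose(c,o);d=und(c,uv)@A.T
    return p+d*((z-p[2])/d[:,2])[:,None]
E
python3 - <<'E'
from h import *
for n in("top","side"):
    c=dict(np.load(n+"0.npz"));P=cloud(c);hsv=cv2.cvtColor(c["pixels"],cv2.COLOR_RGB2HSV)
    ok=(c["depth"]>0)
    print(n,"table z",np.median(P[300:350,280:330,2]) if n=="top" else np.median(P[280:300,150:190,2]))
    ys=(c["pixels"].min(2)>120)&(hsv[...,1]<60)&ok
    box=np.zeros_like(ok)
    if n=="top": box[160:245,250:325]=1
    else: box[160:255,285:355]=1
    for lo,hi in((.168,.185),(.143,.160)):
        m=(box&ok&(P[...,2]>lo)&(P[...,2]<hi)&ys).astype(np.uint8)
        k,l,st,ce=cv2.connectedComponentsWithStats(m)
        for i in range(1,k):
            if st[i,4]>60:
                q=P[l==i];r=cv2.minAreaRect((q[:,:2]*1000).astype(np.float32));print(lo,st[i],np.median(q[:,2]).round(4),np.round(r[0],1),np.round(r[1],1),round(r[2],1))
    # tray
    bx=np.zeros_like(ok)
    if n=="top":bx[225:310,420:490]=1
    else:bx[335:400,245:340]=1
    m=bx&ok&(P[...,2]>.012)&(P[...,2]<.04);q=P[m]
    r=cv2.minAreaRect((q[:,:2]*1000).astype(np.float32));print("tray",m.sum(),np.percentile(q[:,2],[5,50,95]).round(4),np.round(r[0],1),np.round(r[1],1),round(r[2],1))
c=dict(np.load("top0.npz"))
cv2.imwrite("pics/crop.png",np.hstack([cv2.resize(c["pixels"][160:260,250:350,::-1],(400,400)),cv2.resize(c["pixels"][220:320,410:510,::-1],(400,400))]))
E
```

```text
top table z -0.0008944854257843526
0.168 [261 171  21  52 837] 0.1786 [662.2 100.1] [ 31.9 100.2] 82.4
0.168 [297 172  19  52 854] 0.1787 [653.9  33.3] [ 31.6 100.3] 82.4
0.143 [280 175  19  51 821] 0.1536 [658.2  67.1] [ 33.5 100.3] 83.2
tray 607 [0.0134 0.0269 0.0312] [ 501.5 -287.5] [129.7  65. ] 15.4
side table z -0.0001025929835556938
0.168 [302 168  42  11 328] 0.1777 [660.5  99.1] [32.1 98.4] 83.0
0.168 [304 186  45  13 391] 0.1777 [652.2  32.8] [33.7 98.3] 83.3
0.143 [303 184  41   6  79] 0.1526 [657.3  76.9] [ 9.3 97.8] 83.3
tray 737 [0.0137 0.0275 0.0308] [ 499.2 -288.6] [130.6  64. ] 15.2
```

View pics/crop.png

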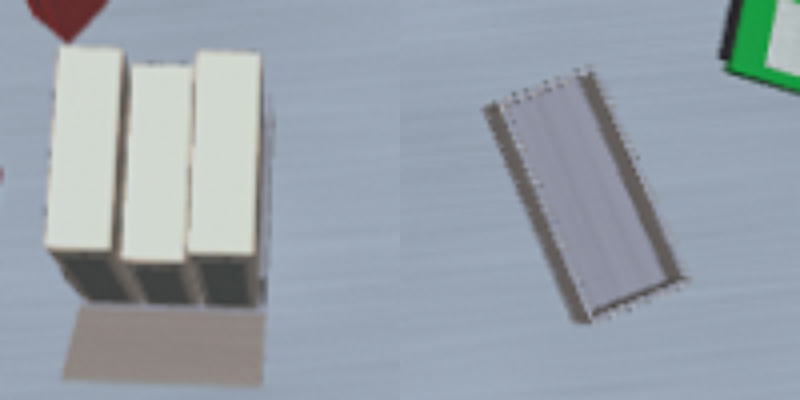

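```bash
cat >> h.py <<'E'
S=np.array([657.3,66.4])/1e3; YR=-7.2; TR=np.array([500.5,-288.])/1e3; YT=15.3
def ax(y): a=np.deg2rad(y);return np.array([np.cos(a),np.sin(a)])
XR=ax(YR)
def rackpt(dx,dy=0,z=0): return np.r_[S+dx*XR+dy*ax(YR+90),z]
def plan(o,p,yaw):   # yaw = heading of tool y, deg
    w,x,y,z=o["eef_rot"];T=Ro.from_quat([x,y,z,w]).as_matrix()
    cur=np.degrees(np.arctan2(T[1,1],T[0,1]));d=(yaw-cur+180)%360-180
    print("pos",np.round(o["eef_pos"],4),"yaw",round(cur,2),"-> cm",np.round(T.T@(np.array(p)-o["eef_pos"])*100,2),"twist",round(-d,2))
E
python3 - <<'E'
from h import *
from bench import ctrl
o=ctrl.get_obs()
plan(o,rackpt(.075,0,.30),YR)
P=np.concatenate([cloud(dict(np.load(n+"0.npz"))).reshape(-1,3) for n in("top","side")])
m=(P[:,0]>.1)&(P[:,0]<.85)&(P[:,1]<.62)&(P[:,1]>-.4)&(P[:,2]>.1)&(P[:,2]<1)
q=P[m];import collections
g=collections.Counter(map(tuple,np.round(q/[.05,.05,.05]).astype(int)))
mx={}
for (a,b,c),n in g.items():
    if n>5: mx[a,b]=max(mx.get((a,b),0),c*.05)
print({(round(a*.05,2),round(b*.05,2)):round(v,2) for (a,b),v in sorted(mx.items())})
E
```

```text
pos [0.1702 0.5488 0.2556] yaw 72.76 -> cm [-68.21 -30.34  -4.42] twist 79.96
{(np.float64(0.1), np.float64(-0.05)): np.float64(0.35), (np.float64(0.1), np.float64(0.0)): np.float64(0.35), (np.float64(0.15), np.float64(0.45)): np.float64(0.3), (np.float64(0.15), np.float64(0.5)): np.float64(0.5), (np.float64(0.15), np.float64(0.55)): np.float64(0.45), (np.float64(0.15), np.float64(0.6)): np.float64(0.25), (np.float64(0.2), np.float64(0.5)): np.float64(0.5), (np.float64(0.2), np.float64(0.55)): np.float64(0.45), (np.float64(0.2), np.float64(0.6)): np.float64(0.35), (np.float64(0.45), np.float64(0.05)): np.float64(0.9), (np.float64(0.5), np.float64(0.45)): np.float64(0.3), (np.float64(0.5), np.float64(0.5)): np.float64(0.3), (np.float64(0.5), np.float64(0.55)): np.float64(0.3), (np.float64(0.55), np.float64(0.35)): np.float64(0.15), (np.float64(0.55), np.float64(0.4)): np.float64(0.2), (np.float64(0.55), np.float64(0.45)): np.float64(0.3), (np.float64(0.55), np.float64(0.5)): np.float64(0.3), (np.float64(0.55), np.float64(0.55)): np.float64(0.3), (np.float64(0.6), np.float64(0.0)): np.
[... 1753 characters left out ...]
at64(0.75), np.float64(0.3)): np.float64(0.15), (np.float64(0.75), np.float64(0.35)): np.float64(0.2), (np.float64(0.75), np.float64(0.45)): np.float64(0.3), (np.float64(0.75), np.float64(0.5)): np.float64(0.3), (np.float64(0.75), np.float64(0.55)): np.float64(0.3), (np.float64(0.8), np.float64(-0.35)): np.float64(0.15), (np.float64(0.8), np.float64(0.05)): np.float64(0.15), (np.float64(0.8), np.float64(0.1)): np.float64(0.2), (np.float64(0.8), np.float64(0.15)): np.float64(0.2), (np.float64(0.8), np.float64(0.3)): np.float64(0.2), (np.float64(0.8), np.float64(0.35)): np.float64(0.2), (np.float64(0.85), np.float64(0.05)): np.float64(0.2), (np.float64(0.85), np.float64(0.1)): np.float64(0.2)}
```

{"op": "servo_tool", "data": {
  "motion": [
    [[0, 0, -2, 0, 1], [0, 0, -4, 0, 1]]
  ]
}}

```text
time_s: 0.35
eef_pos: [0.17, 0.5486, 0.2955]
eef_rot: [-0.0, 0.15, 0.989, -0.001]
wrist_force: [-0.1, 0.3, -0.3]
opening: 0.692
grasp_force: 0.0
```

{"op": "servo_tool", "data": {
  "motion": [
    [[-4.5, -2, 0, 8, 1], [-9, -4, 0, 16, 1], [-13.5, -6, 0, 24, 1], [-18, -8, 0, 32, 1], [-22.5, -10, 0, 40, 1]]
  ]
}}

```text
time_s: 0.85
eef_pos: [0.3566, 0.3855, 0.2962]
eef_rot: [-0.0, 0.481, 0.877, -0.0]
wrist_force: [0.6, 0.6, 0.3]
opening: 0.007
grasp_force: 0.0
```

```bash
python3 - <<'E'
from h import *
from bench import ctrl
plan(ctrl.get_obs(),rackpt(.075,0,.29),YR)
E
```

```text
pos [0.3566 0.3855 0.2962] yaw 32.46 -> cm [-47.85  14.02   0.61] twist 39.66
```

{"op": "servo_tool", "data": {
  "motion": [
    [[-4.7, 1.4, 0, 8, 1], [-9.4, 2.8, 0, 16, 1], [-14.1, 4.2, 0, 24, 1], [-18.8, 5.6, 0, 32, 1], [-23.5, 7, 0, 39.7, 1]]
  ]
}}

```text
time_s: 1.35
eef_pos: [0.5428, 0.2257, 0.2961]
eef_rot: [-0.0, 0.751, 0.661, -0.0]
wrist_force: [0.4, 1.9, -0.2]
opening: 0.002
grasp_force: 0.0
```

```bash
python3 - <<'E'
from h import *
from bench import ctrl
plan(ctrl.get_obs(),rackpt(.075,0,.29),YR)
E
```

```text
pos [0.5428 0.2257 0.2961] yaw -7.27 -> cm [-14.34  20.87   0.6 ] twist -0.07
```

{"op": "servo_tool", "data": {
  "motion": [
    [[-2.8, 4.1, 0, 0, 1], [-5.6, 8.2, 0, 0, 1], [-8.4, 12.3, 0, 0, 1], [-11.2, 16.4, 0, 0, 1], [-14.3, 20.9, 0.6, 0, 1]]
  ]
}}

```text
time_s: 1.85
eef_pos: [0.7297, 0.0618, 0.2912]
eef_rot: [0.0, 0.749, 0.663, 0.0]
wrist_force: [1.0, 0.2, 0.4]
opening: 0.003
grasp_force: 0.0
```

{"op": "servo_tool", "data": {
  "motion": [
    [[0, 0, 0, 0, 1]]
  ]
}}

```text
time_s: 1.95
eef_pos: [0.7306, 0.0575, 0.2863]
eef_rot: [-0.001, 0.751, 0.661, -0.002]
wrist_force: [-0.8, 0.2, -0.6]
opening: -0.0
grasp_force: 0.0
```

```bash
python3 - <<'E'
from h import *
from bench import ctrl
o=ctrl.get_obs();plan(o,rackpt(.075,0,.29),YR);print(ctrl.tip_reach,o["q"])
c=ctrl.camera("wrist");cv2.imwrite("pics/w1.png",c["pixels"][:,:,::-1])
P=cloud(c,o)
ok=(c["depth"]>0)&(c["pixels"].min(2)>110)
for lo,hi in((.168,.185),(.143,.160)):
    m=(ok&(P[...,2]>lo)&(P[...,2]<hi)&(abs(P[...,1]-.07)<.08)).astype(np.uint8)
    k,l,st,ce=cv2.connectedComponentsWithStats(m)
    for i in range(1,k):
        if st[i,4]>60:
            q=P[l==i];r=cv2.minAreaRect((q[:,:2]*1000).astype(np.float32));print(lo,st[i],np.median(q[:,2]).round(4),np.round(r[0],1),np.round(r[1],1),round(r[2],1))
E
```

```text
pos [0.7306 0.0575 0.2863] yaw -7.27 -> cm [-0.03  0.12 -0.37] twist -0.07
0.025 [-0.08221869  0.51465501  1.11303718 -0.00172871  1.51767299  0.04481834]
0.168 [ 127  130  153   48 6925] 0.1799 [658.5 100.5] [ 31.9 100.3] 82.6
0.168 [ 142  219  140   46 5947] 0.1799 [650.2  34.1] [33.1 99.9] 83.1
0.143 [147 124 120   5 283] 0.1536 [656.4 116.8] [ 0.9 88.9] 83.3
0.143 [ 152  172  131   44 4758] 0.155 [653.9  64.2] [ 32.8 100.2] 84.9
```

View pics/w1.png

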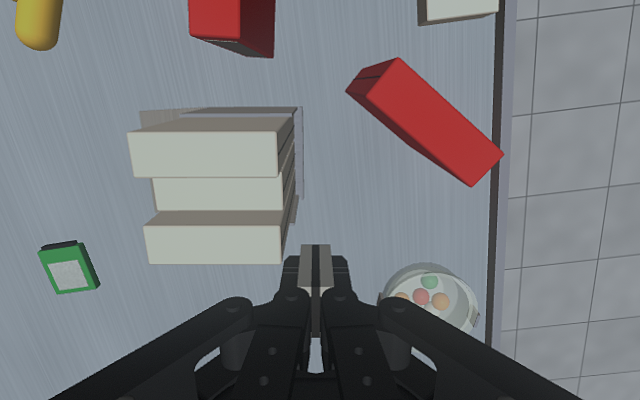

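The wrist view shows the row at cols 128–280, rows 130–262, and the shut jaw tips at (315,250), just behind the row. It agrees with the fixed cameras within 3 mm. Now I'll descend behind the short case.

```bash
sed -i 's/^S=np.array(\[657.3,66.4\])/S=np.array([656.0,66.8])/' h.py; python3 - <<'E'
from h import *
from bench import ctrl
o=ctrl.get_obs();plan(o,rackpt(.074,0,.157),YR)
E
```

```text
pos [0.729  0.0602 0.2873] yaw -7.17 -> cm [-0.25  0.13 13.03] twist 0.03
```

{"op": "servo_tool", "data": {
  "motion": [
    [[-0.1, 0.1, 4, 0, 1], [-0.2, 0.1, 8, 0, 1], [-0.2, 0.1, 11, 0, 1], [-0.2, 0.1, 13, 0, 1], [-0.2, 0.1, 13, 0, 1]]
  ]
}}

```text
time_s: 2.5
eef_pos: [0.7258, 0.0627, 0.1566]
eef_rot: [-0.003, 0.748, 0.663, -0.003]
wrist_force: [-0.4, 0.4, -0.3]
opening: -0.001
grasp_force: 0.0
```

{"op": "servo_tool", "data": {
  "motion": [
    [[0, 0, 0, 0, 1], [0, 0, 0, 0, 1]]
  ]
}}

```text
time_s: 2.7
eef_pos: [0.7299, 0.0618, 0.1635]
eef_rot: [0.001, 0.748, 0.663, 0.001]
wrist_force: [-0.2, -0.9, 0.0]
opening: -0.002
grasp_force: 0.0
```

```bash
python3 - <<'E'
from h import *
from bench import ctrl
o=ctrl.get_obs();plan(o,rackpt(.074,0,.157),YR);plan(o,rackpt(-.014,0,.157),YR);print(o["wrist_force"])
E
```

```text
pos [0.7299 0.0618 0.1635] yaw -6.9 -> cm [-0.43 -0.    0.65] twist 0.3
pos [0.7299 0.0618 0.1635] yaw -6.9 -> cm [-0.38 -8.8   0.62] twist 0.3
[-0.16273715 -0.9255624   0.03343503]
```

{"op": "servo_tool", "data": {
  "motion": [
    [[0, 0, 0, 0, 1], [0, 0, 0, 0, 1]]
  ]
}}

```text
time_s: 2.9
eef_pos: [0.7296, 0.0613, 0.1626]
eef_rot: [0.001, 0.749, 0.663, 0.001]
wrist_force: [0.0, -0.6, 0.4]
opening: -0.001
grasp_force: 0.0
```

{"op": "servo_tool", "data": {
  "motion": [
    [[0, 0, 0, 0, 1]]
  ]
}}

```text
time_s: 3.0
eef_pos: [0.7292, 0.0613, 0.1617]
eef_rot: [0.0, 0.749, 0.663, 0.0]
wrist_force: [-1.1, -0.0, 0.1]
opening: 0.003
grasp_force: 0.0
```

```bash
python3 - <<'E'
from h import *
from bench import ctrl
o=ctrl.get_obs();plan(o,rackpt(.074,0,.157),YR);print(o["dq"].round(3))
c=ctrl.camera("top");o=ctrl.get_obs();plan(o,rackpt(.074,0,.157),YR)
c=ctrl.camera("wrist");o=ctrl.get_obs();plan(o,rackpt(.074,0,.157),YR)
E
```

```text
pos [0.7292 0.0613 0.1617] yaw -6.94 -> cm [-0.37  0.06  0.47] twist 0.26
[-0.     0.008  0.005  0.001 -0.001  0.002]
pos [0.7291 0.0613 0.1614] yaw -6.94 -> cm [-0.37  0.08  0.44] twist 0.26
pos [0.729  0.0612 0.1612] yaw -6.94 -> cm [-0.36  0.08  0.42] twist 0.26
```

{"op": "servo_tool", "data": {
  "motion": [
    [[-0.15, 0, 0.1, 0.2, 1], [-0.3, 0, 0.2, 0.3, 1], [-0.3, 0, 0.2, 0.3, 1], [-0.3, 0, 0.2, 0.3, 1], [-0.3, 0, 0.2, 0.3, 1]]
  ]
}}

```text
time_s: 3.6
eef_pos: [0.7286, 0.0583, 0.1588]
eef_rot: [-0.0, 0.75, 0.661, 0.0]
wrist_force: [0.5, 0.3, -0.9]
opening: -0.002
grasp_force: 0.0
```

```bash
python3 - <<'E'
from h import *
from bench import ctrl
o=ctrl.get_obs();plan(o,rackpt(.074,0,.157),YR);plan(o,rackpt(-.012,0,.157),YR);print(o["dq"].round(3))
E
```

```text
pos [0.7286 0.0583 0.1588] yaw -7.24 -> cm [-0.06  0.09  0.18] twist -0.04
pos [0.7286 0.0583 0.1588] yaw -7.24 -> cm [-0.07 -8.51  0.18] twist -0.04
[ 0.002 -0.    -0.001 -0.002  0.001  0.   ]
```

Aligned. Now I'll pull forward in small steps.

{"op": "servo_tool", "data": {
  "motion": [
    [[0, -0.8, 0.1, 0, 1], [0, -1.6, 0.1, 0, 1], [0, -2.4, 0.1, 0, 1], [0, -3.2, 0.1, 0, 1]]
  ]
}}

```text
time_s: 4.0
eef_pos: [0.6962, 0.0625, 0.1583]
eef_rot: [0.0, 0.75, 0.661, 0.0]
wrist_force: [0.8, 0.6, 0.6]
opening: 0.0
grasp_force: 0.6
```

```bash
python3 - <<'E'
from h import *
from bench import ctrl
o=ctrl.get_obs();plan(o,rackpt(-.012,0,.158),YR);print(o["wrist_force"].round(1))
c=ctrl.camera("side");P=cloud(c)
cv2.imwrite("pics/s1.png",cv2.resize(c["pixels"][130:260,250:420,::-1],None,fx=4,fy=4))
E
```

```text
pos [0.6962 0.0625 0.1583] yaw -7.23 -> cm [-0.08 -5.24  0.02] twist -0.03
[0.8 0.6 0.6]
```

View pics/s1.png

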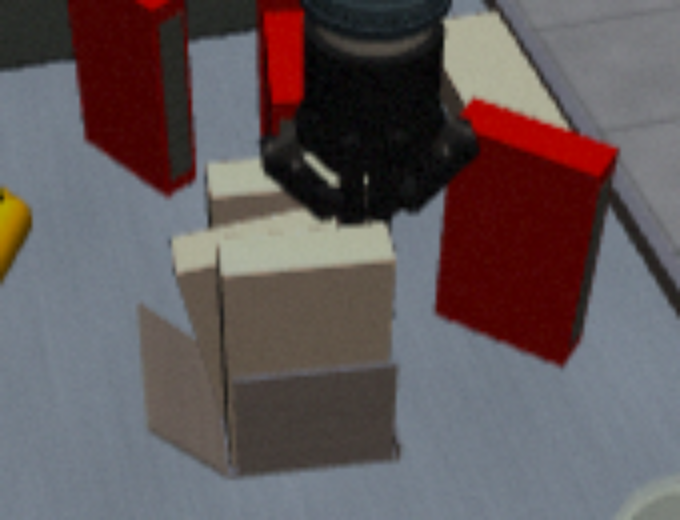

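The short case's top (190,250 in the crop) is tilting forward and the tall cases are unmoved. Continuing past the balance point.

{"op": "servo_tool", "data": {
  "motion": [
    [[0, -1, 0, 0, 1], [0, -2, 0, 0, 1], [0, -3, 0, 0, 1], [0, -4, 0, 0, 1], [0, -5, 0, 0, 1]]
  ]
}}

```text
time_s: 4.55
eef_pos: [0.6477, 0.0686, 0.1599]
eef_rot: [0.001, 0.75, 0.661, 0.001]
wrist_force: [-0.0, 0.9, 0.0]
opening: 0.006
grasp_force: 0.1
```

{"op": "servo_tool", "data": {
  "motion": [
    [[0, -0.5, 0, 0, 1], [0, -0.8, 0, 0, 1], [0, -0.8, 0, 0, 1]]
  ]
}}

```text
time_s: 4.85
eef_pos: [0.6384, 0.0698, 0.1571]
eef_rot: [-0.001, 0.75, 0.661, -0.001]
wrist_force: [-0.5, 0.5, 0.5]
opening: -0.001
grasp_force: 0.0
```

```bash
python3 - <<'E'
from h import *
from bench import ctrl
o=ctrl.get_obs();plan(o,rackpt(-.012,0,.158),YR);print(o["wrist_force"].round(1))
c=ctrl.camera("side")
cv2.imwrite("pics/s2.png",cv2.resize(c["pixels"][130:260,250:420,::-1],None,fx=4,fy=4))
E
```

```text
pos [0.6384 0.0698 0.1571] yaw -7.23 -> cm [-0.08  0.59 -0.09] twist -0.03
[-0.5  0.5  0.5]
```

View pics/s2.png

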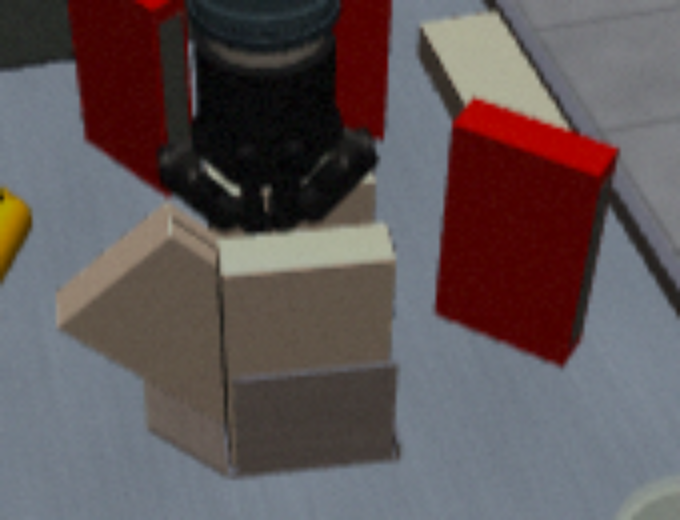

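The short case now leans on the plate, with its top edge from (60,310) to (170,205) in the crop. Both tall cases are still standing. I'll back off, go up, and turn for the grip.

{"op": "servo_tool", "data": {
  "motion": [
    [[0, 1, 0, 0, 1], [0, 1.2, -4, 0, 1], [0, 1.2, -8, 0, 1], [0, 1.2, -12, 0, 1], [0, 1.2, -14, 0, 1]]
  ]
}}

```text
time_s: 5.4
eef_pos: [0.6535, 0.0678, 0.3025]
eef_rot: [0.002, 0.75, 0.661, 0.002]
wrist_force: [0.4, -0.0, 1.3]
opening: 0.002
grasp_force: 0.0
```

{"op": "servo_tool", "data": {
  "motion": [
    [[0, -2, 0, -8, 0.3], [0, -4, 0, -16, 0], [0, -6, 0, -24, -0.4], [0, -8, 0, -32, -0.4], [0, -10, 0, -40, -0.4]]
  ]
}}

```text
time_s: 5.9
eef_pos: [0.5521, 0.0806, 0.2979]
eef_rot: [0.0, 0.477, 0.879, 0.0]
wrist_force: [0.9, 0.1, 1.7]
opening: 0.7
grasp_force: 0.0
```

{"op": "servo_tool", "data": {
  "motion": [
    [[0, 0, 0, -8, -0.4], [0, 0, 0, -16, -0.4], [0, 0, 0, -24, -0.4], [0, 0, 0, -32, -0.4], [0, 0, 0, -40, -0.4]]
  ]
}}

```text
time_s: 6.4
eef_pos: [0.5529, 0.0805, 0.298]
eef_rot: [0.0, 0.147, 0.989, 0.0]
wrist_force: [0.5, -0.2, 0.8]
opening: 0.702
grasp_force: 0.0
```

{"op": "servo_tool", "data": {
  "motion": [
    [[0, 0, 0, -8, -0.4], [0, 0, 0, -10, -0.4], [0, 0, 0, -10, -0.4]]
  ]
}}

```text
time_s: 6.7
eef_pos: [0.5528, 0.0805, 0.2979]
eef_rot: [0.0, 0.063, 0.998, 0.0]
wrist_force: [0.4, -0.1, -0.2]
opening: 0.699
grasp_force: 0.0
```

```bash
python3 - <<'E'
from h import *
from bench import ctrl
o=ctrl.get_obs();plan(o,rackpt(-.1,0,.147),YR+90);print(o["wrist_force"].round(1),o["opening"],o["dq"].round(3))
for n in("top","wrist"):
    c=ctrl.camera(n)
    if n=="wrist":cv2.imwrite("pics/w2.png",c["pixels"][:,:,::-1])
    P=cloud(c,o)
    ok=(c["depth"]>0)&(c["pixels"].min(2)>80)&(abs(P[...,1]-.07)<.1)&(P[...,0]>.5)&(P[...,0]<.72)
    for lo,hi in((.168,.195),(.11,.166)):
        m=(ok&(P[...,2]>lo)&(P[...,2]<hi)).astype(np.uint8)
        k,l,st,ce=cv2.connectedComponentsWithStats(m)
        for i in range(1,k):
            if st[i,4]>150:
                q=P[l==i];r=cv2.minAreaRect((q[:,:2]*1000).astype(np.float32));print(n,lo,st[i],np.median(q[:,2]).round(4),np.round(r[0],1),np.round(r[1],1),round(r[2],1))
E
```

```text
pos [0.5528 0.0805 0.2979] yaw 82.76 -> cm [-0.4  -0.07 15.09] twist -0.04
[ 0.4 -0.1 -0.2] 0.6992839765692522 [-0.002 -0.002  0.004 -0.001 -0.002  0.042]
top 0.11 [279 253  13  25 263] 0.1321 [533.4  85.1] [24.  43.6] 82.0
wrist 0.168 [ 294  207   42   37 1428] 0.1757 [577.9  76.6] [31.9 30.9] 82.7
wrist 0.168 [ 335  255   44  110 4242] 0.1797 [658.3 100.6] [ 32.1 101.6] 83.0
wrist 0.168 [ 253  256   44  109 4260] 0.1798 [649.6  34.1] [ 32.4 100.8] 83.0
wrist 0.11 [ 295  126   41   81 3039] 0.1432 [535.3  81.9] [32.1 56.3] 82.9
wrist 0.11 [255 227  60 118 949] 0.1448 [644.4  58. ] [103.1  49.3] 11.4
wrist 0.11 [316 228  27 114 780] 0.1441 [649.5  79.5] [ 21.5 108.1] 82.9
```

View pics/w2.png

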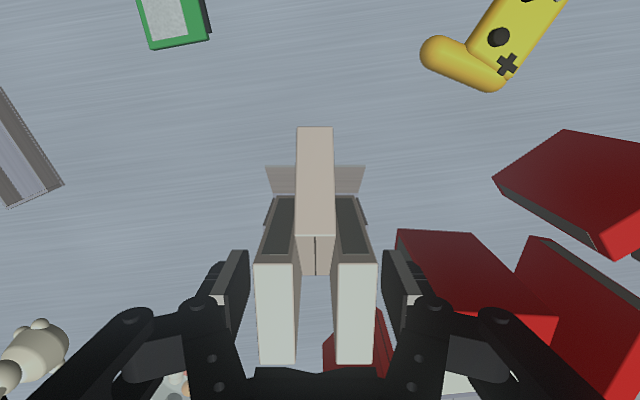

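The wrist view shows the leaning case centred between the open jaws (top face cols 295–336, rows 126–240), with the tall tops at cols 253–297 and 335–379. Descending to grip.

{"op": "servo_tool", "data": {
  "motion": [
    [[-0.1, 0, 4, 0, -0.4], [-0.2, 0, 8, 0, -0.4], [-0.2, 0, 11, 0, -0.4], [-0.2, 0, 13, 0, -0.4], [-0.2, 0, 15, 0, -0.4]]
  ]
}}

```text
time_s: 7.3
eef_pos: [0.5539, 0.0804, 0.1465]
eef_rot: [-0.0, 0.064, 0.998, -0.0]
wrist_force: [0.9, -0.2, 0.3]
opening: 0.698
grasp_force: 0.0
```

{"op": "servo_tool", "data": {
  "motion": [
    [[0, 0, 0, 0, -0.4], [0, 0, 0, 0, -0.4], [0, 0, 0, 0, -0.4]]
  ]
}}

```text
time_s: 7.6
eef_pos: [0.555, 0.0804, 0.1493]
eef_rot: [0.001, 0.063, 0.998, -0.0]
wrist_force: [0.6, 0.1, -0.0]
opening: 0.7
grasp_force: 0.0
```

```bash
sed -i 's/^S=np.array(\[656.0,66.8\])/S=np.array([654.5,67.0])/' h.py; python3 - <<'E'
from h import *
from bench import ctrl
o=ctrl.get_obs();plan(o,rackpt(-.1,0,.147),YR+90);print(o["wrist_force"].round(1),o["dq"].round(3))
c=ctrl.camera("wrist");P=cloud(c,o)
ok=(c["depth"]>0)&(c["pixels"].min(2)>80)&(abs(P[...,1]-.07)<.1)&(P[...,0]>.5)&(P[...,0]<.72)
m=(ok&(P[...,2]>.11)&(P[...,2]<.19)).astype(np.uint8)
k,l,st,ce=cv2.connectedComponentsWithStats(m)
for i in range(1,k):
    if st[i,4]>300:
        q=P[l==i];r=cv2.minAreaRect((q[:,:2]*1000).astype(np.float32));print(st[i],np.median(q[:,2]).round(4),np.round(r[0],1),np.round(r[1],1),round(r[2],1))
E
```

```text
pos [0.555  0.0804 0.1493] yaw 82.75 -> cm [-0.04 -0.08  0.23] twist -0.05
[ 0.6  0.1 -0. ] [ 0.001 -0.008 -0.001 -0.    -0.003  0.001]
[  269   159    90   214 16717] 0.1498 [539.2  81.3] [32.2 65. ] 82.8
```

{"op": "servo_tool", "data": {
  "motion": [
    [[0, -0.1, 0.15, 0, -0.4], [0, -0.1, 0.15, 0, -0.4], [0, -0.1, 0.15, 0, 0.1], [0, -0.1, 0.15, 0, 0.2], [0, -0.1, 0.15, 0, 0.3]]
  ]
}}

```text
time_s: 8.15
eef_pos: [0.554, 0.0794, 0.1466]
eef_rot: [0.0, 0.063, 0.998, -0.0]
wrist_force: [-1.1, -0.6, 1.5]
opening: 0.371
grasp_force: 59.1
```

{"op": "servo_tool", "data": {
  "motion": [
    [[0, 0, 0, 0, 0.5], [0, 0, 0, 0, 1], [0, 0, 0, 0, 1], [0, 0, 0, 0, 1]]
  ]
}}

```text
time_s: 8.55
eef_pos: [0.5539, 0.0794, 0.1465]
eef_rot: [0.0, 0.063, 0.998, -0.0]
wrist_force: [-1.2, -0.9, 2.6]
opening: 0.364
grasp_force: 59.2
```

{"op": "servo_tool", "data": {
  "motion": [
    [[0, 0, -1, 0, 1], [0, 0, -2.5, 0, 1], [0.3, 0, -4.5, 0, 1], [0.8, 0, -7, 0, 1], [1.5, 0, -10, 0, 1]]
  ]
}}

```text
time_s: 9.05
eef_pos: [0.5383, 0.0815, 0.2474]
eef_rot: [-0.001, 0.063, 0.998, 0.0]
wrist_force: [1.3, 0.2, -0.6]
opening: 0.366
grasp_force: 59.5
```

{"op": "servo_tool", "data": {
  "motion": [
    [[1, 0, -3, 0, 1], [2, 0, -6, 0, 1], [3, 0, -9, 0, 1], [4, 0, -11, 0, 1], [5, 0, -11, 0, 1]]
  ]
}}

```text
time_s: 9.55
eef_pos: [0.4901, 0.0878, 0.3607]
eef_rot: [0.004, 0.063, 0.998, 0.0]
wrist_force: [0.1, 0.3, -1.9]
opening: 0.372
grasp_force: 59.7
```

```bash
python3 - <<'E'
from h import *
from bench import ctrl
o=ctrl.get_obs();print(o["wrist_force"].round(1),o["opening"],o["grasp_force"],o["q"].round(2))
plan(o,np.r_[TR,.33],YT+90)
c=ctrl.camera("side");cv2.imwrite("pics/s3.png",cv2.resize(c["pixels"][80:330,180:430,::-1],None,fx=2.2,fy=2.2))
E
```

```text
[ 0.1  0.3 -1.9] 0.37226295056347203 59.663872718811035 [-0.06 -0.07  1.66  0.    1.54 -1.51]
pos [0.4901 0.0878 0.3607] yaw 82.78 -> cm [ -5.73 -37.16   3.09] twist -22.52
```

View pics/s3.png

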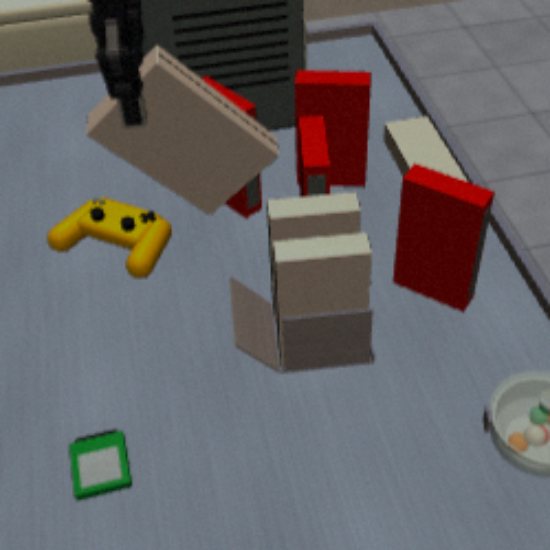

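The side view shows the case lifted out and still leaning in the grip (corners near (88,130), (155,47), (278,150), (210,213) in the crop). The two tall cases stand in place. Carrying it to the tray's near end, where I'll right it against the fixed end wall.

```bash
cat >> h.py <<'E'
def traypt(lx,ly=0,z=0): return np.r_[TR+lx*ax(YT)+ly*ax(YT+90),z]
E
python3 - <<'E'
from h import *
from bench import ctrl
o=ctrl.get_obs();plan(o,traypt(-.123,0,.29),YT+90)
E
```

```text
pos [0.4882 0.0882 0.3583] yaw 82.8 -> cm [  5.45 -41.88   6.8 ] twist -22.5
```

{"op": "servo_tool", "data": {
  "motion": [
    [[0.5, -4, 0, -4, 1], [1, -8, 0, -8, 1], [1.5, -12, 0, -12, 1], [2, -16, 0, -16, 1], [2.5, -20, 0, -22.5, 1]]
  ]
}}

```text
time_s: 10.1
eef_pos: [0.4381, -0.1086, 0.3547]
eef_rot: [-0.001, -0.135, 0.991, 0.001]
wrist_force: [0.6, -0.5, -2.2]
opening: 0.365
grasp_force: 60.3
```

```bash
python3 - <<'E'
from h import *
from bench import ctrl
o=ctrl.get_obs();plan(o,traypt(-.123,0,.29),YT+90)
E
```

```text
pos [ 0.4381 -0.1086  0.3547] yaw 105.48 -> cm [ 11.06 -18.93   6.45] twist 0.18
```

{"op": "servo_tool", "data": {
  "motion": [
    [[2.5, -4.2, 1, 0, 1], [5, -8.4, 2.5, 0, 1], [7.5, -12.6, 4, 0, 1], [9.5, -16.5, 5.5, 0, 1], [11, -18.9, 6.5, 0.2, 1]]
  ]
}}

```text
time_s: 10.6
eef_pos: [0.381, -0.3208, 0.2884]
eef_rot: [-0.001, -0.13, 0.992, 0.001]
wrist_force: [-0.4, 1.6, -2.3]
opening: 0.364
grasp_force: 60.4
```

{"op": "servo_tool", "data": {
  "motion": [
    [[0, 0, 0, 0, 1], [0, 0, 0, 0, 1], [0, 0, 0, 0, 1]]
  ]
}}

```text
time_s: 10.9
eef_pos: [0.3832, -0.3178, 0.291]
eef_rot: [-0.0, -0.132, 0.991, 0.001]
wrist_force: [-0.1, -0.4, -1.2]
opening: 0.372
grasp_force: 60.5
```

```bash
cat >> h.py <<'E'
def seecase(yaw,thick=.002):
    """tool-relative case measure from wrist cam: fit top plane, edges; lean in deg"""
    from bench import ctrl
    o=ctrl.get_obs();c=ctrl.camera("wrist");P=cloud(c,o)-o["eef_pos"]
    a=ax(yaw);b=ax(yaw+90)
    L=np.stack([P[...,0]*a[0]+P[...,1]*a[1],P[...,0]*b[0]+P[...,1]*b[1],P[...,2]],-1)
    m=(c["depth"]>0)&(c["pixels"].min(2)>70)&(abs(L[...,1])<.012)&(abs(L[...,0])<.2)&(L[...,2]>-.2)&(L[...,2]<.1)
    return o,c,L,m
E
python3 - <<'E'
from h import *
o,c,L,m=seecase(YT)
plan(o,traypt(-.123,0,.29),YT+90)
q=L[m];s=np.argsort(q[:,0]);q=q[s]*1000
for lo in range(-130,100,10):
    k=(q[:,0]>=lo)&(q[:,0]<lo+10)
    if k.sum()>5: print(lo+5,k.sum(),np.percentile(q[k,2],[5,50,95]).round(1))
cv2.imwrite("pics/w3.png",c["pixels"][:,:,::-1])
E
```

```text
pos [ 0.3832 -0.3178  0.291 ] yaw 105.12 -> cm [ 0.2  -0.22  0.1 ] twist -0.18
-45 1069 [-30.4 -27.1 -23.9]
-35 1635 [-23.6 -19.2 -15. ]
-25 1836 [-14.5 -10.2  -6. ]
-15 2074 [-5.5 -1.1  3.2]
-5 2349 [ 3.6  8.  12.3]
5 2659 [12.5 17.  21.3]
15 1081 [21.  23.1 24.9]
```

View pics/w3.png

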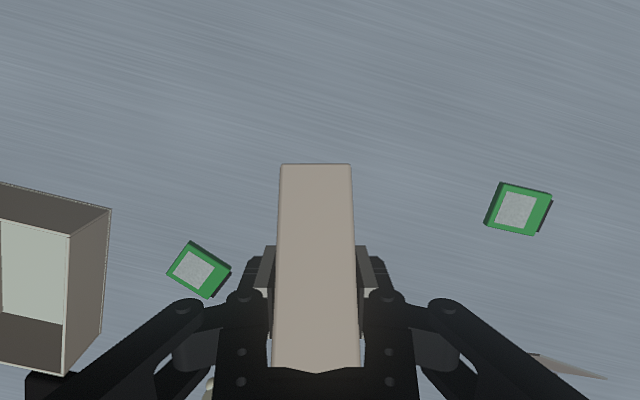

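The case is held centred with its top at cols 280–352. The plane fit gives a 42° lean, as expected. Lowering so the bottom face near the spine meets the tray's end-wall edge.

{"op": "servo_tool", "data": {
  "motion": [
    [[0.3, -0.1, 4, -0.2, 1], [0.6, -0.2, 7.5, -0.2, 1], [0.6, -0.2, 10, -0.2, 1], [0.6, -0.2, 11, -0.2, 1], [0.6, -0.2, 11.6, -0.2, 1]]
  ]
}}

```text
time_s: 11.45
eef_pos: [0.3782, -0.3216, 0.1752]
eef_rot: [-0.0, -0.134, 0.991, 0.0]
wrist_force: [-0.1, 0.7, -1.4]
opening: 0.363
grasp_force: 60.5
```

{"op": "servo_tool", "data": {
  "motion": [
    [[0, 0, 0, 0, 1], [0, 0, 0.2, 0, 1], [0, 0, 0.2, 0, 1], [0, 0, 0.2, 0, 1]]
  ]
}}

```text
time_s: 11.85
eef_pos: [0.3781, -0.3228, 0.1742]
eef_rot: [0.0, -0.133, 0.991, -0.001]
wrist_force: [-0.1, 0.1, -1.6]
opening: 0.368
grasp_force: 60.5
```

```bash
python3 - <<'E'
from h import *
from bench import ctrl
o=ctrl.get_obs();plan(o,traypt(-.127,0,.163),YT+90);print(o["wrist_force"].round(1))
E
```

```text
pos [ 0.3781 -0.3228  0.1742] yaw 105.27 -> cm [-0.03  0.13  1.12] twist -0.03
[-0.1  0.1 -1.6]
```

Lower to contact, then the arc toward upright.

{"op": "servo_tool", "data": {
  "motion": [
    [[0, 0.1, 0.5, 0, 1], [0, 0.1, 1, 0, 1], [0, 0.1, 1.2, 0, 1], [0, 0.1, 1.3, 0, 1]]
  ]
}}

```text
time_s: 12.25
eef_pos: [0.3772, -0.3234, 0.1652]
eef_rot: [-0.001, -0.133, 0.991, -0.002]
wrist_force: [-19.2, 6.7, 45.1]
opening: 0.363
grasp_force: 66.9
```

{"op": "servo_tool", "data": {
  "motion": [
    [[-0.6, 0, -0.2, 0, 1], [-1.2, 0, -0.4, 0, 1], [-1.8, 0, -0.6, 0, 1], [-2.4, 0, -0.8, 0, 1]]
  ]
}}

```text
time_s: 12.65
eef_pos: [0.3998, -0.3168, 0.1718]
eef_rot: [-0.001, -0.133, 0.991, -0.002]
wrist_force: [-9.3, 2.5, 20.4]
opening: 0.372
grasp_force: 66.1
```

```bash
cat > lean.py <<'E'
from h import *
import sys
o,c,L,m=seecase(YT)
plan(o,traypt(-.026,0,.172),YT+90);print("F",o["wrist_force"].round(1))
q=L[m];q=q[(q[:,2]>-.05)&(abs(q[:,0])<.06)]
p=np.polyfit(q[:,0],q[:,2],1)
r=abs(np.polyval(p,q[:,0])-q[:,2]);q=q[r<.004];p=np.polyfit(q[:,0],q[:,2],1)
print("lean",np.degrees(np.arctan(p[0])).round(2),len(q),"front edge",np.percentile(q[:,0],.5).round(4),"z at x=0",p[1].round(4))
E
python3 lean.py
```

```text
pos [ 0.3998 -0.3168  0.1718] yaw 105.3 -> cm [-7.87  0.12 -0.04] twist -0.0
F [-9.3  2.5 20.4]
lean 33.67 13515 front edge -0.0522 z at x=0 0.0137
```

Contact made and the case is turning (33.7° now). Continuing the arc.

{"op": "servo_tool", "data": {
  "motion": [
    [[-0.8, 0, -0.25, 0, 1], [-1.6, 0, -0.4, 0, 1], [-2.4, 0, -0.5, 0, 1], [-3.2, 0, -0.55, 0, 1], [-4, 0, -0.55, 0, 1]]
  ]
}}

```text
time_s: 13.2
eef_pos: [0.4393, -0.3053, 0.1757]
eef_rot: [-0.0, -0.133, 0.991, -0.001]
wrist_force: [-3.7, 1.7, 12.3]
opening: 0.368
grasp_force: 66.9
```

```bash
python3 lean.py
```

```text
pos [ 0.4393 -0.3053  0.1757] yaw 105.27 -> cm [-3.76  0.06  0.37] twist -0.03
F [-3.7  1.7 12.3]
lean 17.79 14445 front edge -0.0572 z at x=0 0.0135
```

{"op": "servo_tool", "data": {
  "motion": [
    [[-0.9, 0, 0, 0, 1], [-1.8, 0, 0.1, 0, 1], [-2.7, 0, 0.25, 0, 1], [-3.6, 0, 0.4, 0, 1], [-4.2, 0, 0.5, 0, 1]]
  ]
}}

```text
time_s: 13.75
eef_pos: [0.4798, -0.2938, 0.169]
eef_rot: [-0.0, -0.133, 0.991, -0.0]
wrist_force: [-4.5, -0.5, 4.2]
opening: 0.37
grasp_force: 67.6
```

```bash
python3 lean.py
```

```text
pos [ 0.4798 -0.2938  0.169 ] yaw 105.28 -> cm [ 0.45  0.01 -0.3 ] twist -0.02
F [-4.5 -0.5  4.2]
lean 1.86 14595 front edge -0.0575 z at x=0 0.0133
```

Nearly upright (1.9° lean). Lift clear of the wall, centre over the tray, lower.

{"op": "servo_tool", "data": {
  "motion": [
    [[0, 0, -1, 0, 1], [0, 0, -1.5, 0, 1], [-1.4, 0, -1.5, 0, 1], [-2.9, 0, -1.5, 0, 1], [-2.9, 0, -1.5, 0, 1]]
  ]
}}

```text
time_s: 14.3
eef_pos: [0.5097, -0.2852, 0.1838]
eef_rot: [0.001, -0.133, 0.991, -0.0]
wrist_force: [-0.2, -0.5, -2.0]
opening: 0.364
grasp_force: 66.9
```

{"op": "servo_tool", "data": {
  "motion": [
    [[0, 0, 0, 0, 1], [0, 0, 0, 0, 1]]
  ]
}}

```text
time_s: 14.5
eef_pos: [0.5075, -0.2855, 0.1833]
eef_rot: [-0.0, -0.133, 0.991, 0.0]
wrist_force: [0.0, 0.1, -1.5]
opening: 0.368
grasp_force: 66.9
```

```bash
python3 lean.py; python3 - <<'E'
from h import *
from bench import ctrl
o=ctrl.get_obs();plan(o,traypt(.0075,0,.141),YT+90)
c=ctrl.camera("side");P=cloud(c);np.savez("side1.npz",**c)
cv2.imwrite("pics/s4.png",cv2.resize(c["pixels"][230:400,200:400,::-1],None,fx=3,fy=3))
E
```

```text
pos [ 0.5075 -0.2855  0.1833] yaw 105.29 -> cm [ 3.34 -0.05  1.13] twist -0.01
F [ 0.   0.1 -1.5]
lean 2.01 14628 front edge -0.0575 z at x=0 0.0133
pos [ 0.5075 -0.2857  0.1834] yaw 105.27 -> cm [-0.02 -0.04  4.24] twist -0.03
```

View pics/s4.png

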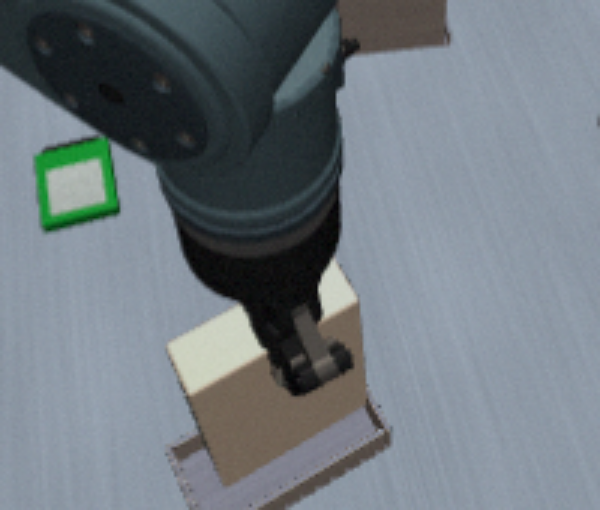

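The side view shows the case upright above the tray, with its bottom front at about (230,485) in the crop, inside the walls. Lowering.

{"op": "servo_tool", "data": {
  "motion": [
    [[0, 0, 1, 0, 1], [0, 0, 2, 0, 1], [0, 0, 3, 0, 1], [0, 0, 3.5, 0, 1], [0, 0, 3.8, 0, 1]]
  ]
}}

```text
time_s: 15.1
eef_pos: [0.5072, -0.2856, 0.1446]
eef_rot: [-0.001, -0.133, 0.991, 0.001]
wrist_force: [-0.0, 0.3, -1.0]
opening: 0.366
grasp_force: 66.9
```

{"op": "servo_tool", "data": {
  "motion": [
    [[0, 0, 0.2, 0, 1], [0, 0, 0.35, 0, 1], [0, 0, 0.45, 0, 1]]
  ]
}}

```text
time_s: 15.4
eef_pos: [0.5084, -0.2859, 0.143]
eef_rot: [0.001, -0.133, 0.991, -0.0]
wrist_force: [-1.6, 4.0, 12.6]
opening: 0.367
grasp_force: 68.6
```

```bash
python3 lean.py
```

```text
pos [ 0.5084 -0.2859  0.143 ] yaw 105.26 -> cm [ 3.41 -0.   -2.9 ] twist -0.04
F [-1.6  4.  12.6]
lean 1.76 14613 front edge -0.0574 z at x=0 0.0133
```

{"op": "servo_tool", "data": {
  "motion": [
    [[0, 0, 0.1, 0, 1], [0, 0, 0.2, 0, 1], [0, 0, 0.2, 0, 1]]
  ]
}}

```text
time_s: 15.75
eef_pos: [0.5094, -0.2859, 0.1426]
eef_rot: [0.002, -0.133, 0.991, -0.001]
wrist_force: [-0.3, 6.0, 14.9]
opening: 0.366
grasp_force: 69.1
```

```bash
python3 lean.py
```

```text
pos [ 0.5094 -0.2859  0.1426] yaw 105.26 -> cm [ 3.51  0.03 -2.95] twist -0.04
F [-0.3  6.  14.9]
lean 1.36 14602 front edge -0.0574 z at x=0 0.0133
```

Close enough. Release gradually and let it settle flat.

{"op": "servo_tool", "data": {
  "motion": [
    [[0, 0, -0.2, 0, 0.2], [0, 0, -0.2, 0, 0.1], [0, 0, -0.2, 0, 0], [0, 0, -0.2, 0, -0.1], [0, 0, -0.2, 0, -0.3]]
  ]
}}

```text
time_s: 16.3
eef_pos: [0.5076, -0.2859, 0.1411]
eef_rot: [-0.0, -0.133, 0.991, 0.0]
wrist_force: [0.7, 0.6, 0.1]
opening: 0.653
grasp_force: 0.0
```

{"op": "servo_tool", "data": {
  "motion": [
    [[0, 0, 0, 0, -0.4], [0, 0, 0, 0, -0.4], [0, 0, -1, 0, -0.4], [0, 0, -3, 0, -0.4], [0, 0, -6, 0, -0.4]]
  ]
}}

```text
time_s: 16.8
eef_pos: [0.5068, -0.2852, 0.2009]
eef_rot: [-0.001, -0.133, 0.991, 0.001]
wrist_force: [-0.2, -0.1, 0.9]
opening: 0.701
grasp_force: 0.0
```

{"op": "servo_tool", "data": {
  "motion": [
    [[0, 0, -4, 0, -0.4], [0, 0, -8, 0, -0.4], [0, 0, -12, 0, -0.4], [4, 0, -14, 0, -0.4], [8, 0, -14, 0, -0.4]]
  ]
}}

```text
time_s: 17.3
eef_pos: [0.4312, -0.3079, 0.3465]
eef_rot: [0.002, -0.134, 0.991, -0.003]
wrist_force: [-0.0, -1.6, 0.4]
opening: 0.699
grasp_force: 0.0
```

{"op": "servo_tool", "data": {
  "motion": [
    [[4, 0, 0, 0, -0.4], [8, 0, 0, 0, -0.4], [8, 0, 0, 0, -0.4], [8, 0, 0, 0, -0.4], [8, 0, 0, 0, -0.4]]
  ]
}}

```text
time_s: 17.8
eef_pos: [0.354, -0.3279, 0.3419]
eef_rot: [0.0, -0.133, 0.991, -0.0]
wrist_force: [0.8, 0.6, -0.2]
opening: 0.698
grasp_force: 0.0
```

```bash
python3 - <<'E'
from h import *
from bench import ctrl
c=ctrl.camera("top");P=cloud(c);ok=(c["depth"]>0)&(c["pixels"].min(2)>100)
for lo,hi in((.168,.19),(.143,.166)):
    m=(ok&(P[...,2]>lo)&(P[...,2]<hi)&(P[...,0]>.4)&(P[...,1]<.13)).astype(np.uint8)
    k,l,st,ce=cv2.connectedComponentsWithStats(m)
    for i in range(1,k):
        if st[i,4]>150:
            q=P[l==i];r=cv2.minAreaRect((q[:,:2]*1000).astype(np.float32));print(lo,st[i],np.percentile(q[:,2],[5,50,95]).round(4),np.round(r[0],1),np.round(r[1],1),round(r[2],1))
cv2.imwrite("pics/t5.png",c["pixels"][:,:,::-1])
print(ctrl.get_obs()["eef_pos"],ctrl.get_obs()["time_s"])
E
```

```text
0.168 [261 171  20  52 847] [0.1763 0.1786 0.1805] [662.3  99.7] [ 32.  100.7] 82.9
0.168 [297 172  19  52 865] [0.1764 0.1786 0.1807] [654.2  33.2] [ 32.  100.8] 82.6
0.143 [460 233  38  54 944] [0.1476 0.1534 0.1555] [ 508.9 -286.4] [100.3  33.7] 15.3
[ 0.35416191 -0.32776051  0.34165402] 17.85
```

View pics/t5.png

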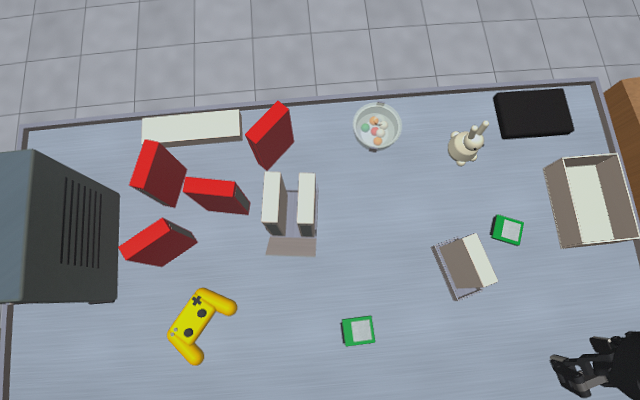

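The short case stands in the tray at (470,260). The tall cases haven't moved, and the gripper is clear at (600,365). I'll check the tilt and then hand in.

```bash
python3 - <<'E'
from h import *
from bench import ctrl
c=ctrl.camera("top");P=cloud(c)
m=(c["pixels"].min(2)>100)&(P[...,2]>.143)&(P[...,2]<.166)&(P[...,1]<-.2)&(P[...,0]>.42)
q=P[cv2.erode(m.astype(np.uint8),np.ones((5,5)))>0]
A=np.c_[(q[:,:2]-q[:,:2].mean(0))@np.c_[ax(YT),ax(YT+90)],np.ones(len(q))]
s=np.linalg.lstsq(A,q[:,2],rcond=None)[0];print(len(q),"tilt deg",np.degrees(s[:2]).round(2),s[2].round(4))
if abs(s[:2]).max()<.04: print(ctrl.hand_in())
E
```

```text
474 tilt deg [-0.07  0.68] 0.1536
the job is handed in; nothing more can be done
None
```

The short case was tipped forward, lifted out and stood upright in the tray (tilt under 1°). Both tall cases are still standing in place, and the job was handed in at about 18 s of the 61 s allowed.

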